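Pin an angle in the welding fixture and hold the spring clamp down for tacking

TASK

Locate the steel angle in the welding fixture for tack welding: take the blue-handled and the red-handled locating pins from the rack and drop them fully home through the angle's holes, the thick blue pin in the larger hole and the thin red pin in the smaller one (paint dots on the fixture plate show which is which). Then push the red handle of the spring-return hold-down clamp down until the clamp's arm lies level and its sprung foot presses on the angle, and finish while still holding it there, because it springs open as soon as it is let go. Leave the yellow pin in its rack and do not disturb the wrench, the hammer or the screw bin.

Things in the scene. Friction and masses are not known exactly. Their poses are not given: they have to be found in the camera images.
- fixture: the welding fixture, bolted down: aluminium plate 280 x 300 x 15 mm; teal risers with a black rest rail (56 mm in x, 230 mm in y, top 77 mm high, four rest buttons 3 mm high on it); behind it, at x = 90 to 140 mm, a teal pivot bracket 54 mm wide, 148 mm high. Origin on the table under the rail's middle; x from rail to pivot bracket (roughly away from the robot), y along the rail, z up.
- angle: the loose workpiece, a bare steel angle, 0.8 kg: flat leg 60 mm (x) x 230 mm (y) x 6 mm thick lying on the rest buttons, its top 86 mm above the table, and a lip turned down in front (22 mm below the leg) of the rail. It already lies in place, its two holes over the bores of the rail. Origin at the middle of the underside of the flat leg; axes as the fixture's.
- blue_hole (a point): centre of the larger hole (17.8 mm in the angle, 17.2 mm bore 27 mm deep in the rail, which begins 3 mm below the angle) for the 16 mm blue pin, at the height of the angle's top face (86 mm); 90 mm to the fixture's +y from its middle. Blue paint dots on the plate, 74 mm before and behind it, mark it.
- red_hole (a point): centre of the smaller hole (13.8 mm in the angle, 13.2 mm bore 27 mm deep in the rail, which begins 3 mm below the angle) for the 12 mm red pin, at the height of the angle's top face (86 mm); 90 mm to the fixture's -y from its middle. Red paint dots on the plate, 74 mm before and behind it, mark it.
- blue_pin: blue-handled locating pin, 90 g, 72 mm tall, stands upright in the rack: steel shank 16 mm diameter and 34 mm long with a tapered end, steel collar 28 mm diameter x 5 mm, and above it a round blue handle 20 mm diameter x 33 mm to take hold of. Origin at the centre of the lower end of the shank, z up along the pin. Collar's underside at z = 34 mm, handle from z = 39 to 72 mm.
- red_pin: red-handled locating pin, same shape and measures as the blue one but with a 12 mm shank and a red handle
- yellow_pin: yellow-handled locating pin with a 14 mm shank, else the same; belongs to another fixture and stays in the rack
- blue_pin_shoulder (a point): underside of the blue pin's collar, on the pin's axis: it lies on the angle's top face when the pin is fully home
- red_pin_shoulder (a point): underside of the red pin's collar, on the pin's axis: it lies on the angle's top face when the pin is fully home
- rack: aluminium pin rack, fixed, 190 mm (x) x 55 mm (y) x 50 mm high, with three 18.5 mm square pockets on its middle line at x = -65, 0 and +65 mm, one pin hanging by its collar in each, in any order (collar undersides 50 mm above the table). Origin at the middle of its underside, x along the row.
- clamp (a joint): the spring-return hold-down arm, rad: 0 = sprung fully open (arm raised 0.45 rad, its handle end up), 0.45 = arm level, 0.52 = bottom stop. A spring always drives it back to 0. It takes about 1.5 N at the handle to start it, 3 N just before the foot touches the angle at about 0.385 rad, 11 N at level and about 16 N at the stop.
- clamp_hinge (a point): pivot axis of the hold-down arm, 126 mm above the table, 110 mm to the fixture's +x from its middle; the arm reaches from here over the middle of the angle towards the fixture's -x. Axes turn with the arm: x along the arm, away from the handle, y along the pivot, z out of the arm's top.
- handle (a point): middle of the flat top face of the clamp's red handle (95 mm long along the arm, 28 mm wide, 22 mm thick), 205 mm from the pivot along the arm and 11 mm above the arm's middle line; 137 mm above the table when the arm is level, about 225 mm when it is open. Axes turn with the arm.
- foot: sprung rubber foot of the clamp, 26 mm diameter, on a spindle through the arm 110 mm from the pivot, 1.2 N/mm, 16 mm of travel (6 N to start, about 14 N when the arm is level, with 7 mm of its travel used). Origin at the centre of its underside.
- screw_bin: loose open blue bin 110 x 100 x 55 mm with screws, to be left alone; origin under its middle
- wrench: loose steel wrench 180 mm long lying on the table, to be left alone; x along it
- hammer: loose hammer 270 mm long lying on the table, to be left alone; x along it
Mind the look-alikes: they are no part of the job. What is shaped like the blue_pin but purple is not meant.

How it is judged:
By the outcome, as a careful person would: the job done as asked, in the order asked, and still so for the second after the job is handed in, while the arm keeps its last pose, push and grip.
It also fails if it takes over 64 s, if anything falls off the work surface, if the arm or the gripper's body presses on something with over 40 N, if the wrist force passes 120 N, or if a joint passes its speed limit or range.

ROBOT

A 6-joint arm with a two-finger parallel gripper is mounted at the origin on the work surface. World frame = base frame: x ahead of the robot, y to its left, z up, the work surface at z = 0. Lengths are in m, angles in degrees, forces in N, time in s.
With the tool pointing down it reaches from about 0.4 to 0.825 m from the base axis. Payload 7 kg.
Tool frame: the origin (TCP) lies midway between the tips of the shut fingers; the grasp point (between the pads) lies 19 mm behind it; z points along the fingers, y is the line along which they close (so a half turn about z gives the same grasp; the last joint's range is limited). The gripper opens to 88 mm and grips with 3 to 60 N. Pads are 19 mm wide; open, the fingers measure 130 mm over their backs; the gripper's body (78 mm by 193 mm) begins 47 mm behind the grasp point.
Start: joints at [92.882, 20.546, 0.682, 0, -70.136, -16.507], TCP at [0.159, 0.656, 0.227] pointing down, gripper open.
Joint ranges: [-176.03, 176.03], [-82.01, 121.73], [-58.28, 71.71], [-173.87, 95.51], [-174.79, -0.11], [-173.66, 173.66]. Speed limits (degrees/s): [136.94, 136.94, 172.46, 180, 180, 180].

INTERFACE

Orientations are given as [roll, pitch, yaw] about the fixed x, y, z axes, in that order (R = Rz(yaw) Ry(pitch) Rx(roll)).
In Python, from plant import r, eyes, workorder gives the robot as it stands.
- The arm moves only by the tool step_arm, never from a script. Its argument "plan" is a list of rows, each a list of 5 numbers: the shift along the tool's x, y, z each as a share of 25 cm, from -1 to 1, then the turn about the tool's z as a share of 60 degrees, from -1 to 1, then the finger opening in mm, from 0 to 87.6. In form: [[x, y, z, turn, jaw], ...]. A call has 1 to 12 rows; each row is the pose to reach, as a shift and turn from the pose commanded when the call began, along the tool's axes at that moment; what a row does not reach only later rows make up. A row lasts 1/12 s, in which the tool goes at most 41.7 mm and 7.16 degrees, less where a joint would pass 70% of its speed; a pose out of reach is approached as far as the arm can. A call with a number of a shift or a turn outside -1 to 1 is refused whole. A call with a gripper value outside its range is refused whole. The fingers move at their own pace and stop on an object; "newtons" is the grip in N (left out, the last holds). Time passes only in rows, so rows that repeat a pose let the fingers close. It gives the time, the measured TCP pose, the force, the opening and the grip force at its end, in the units of the state.
- r.get_state(): the state, without advancing time (a new reading comes with each control period).
- eyes.capture(name): name is "side" or "top" or "wrist"; returns the picture (480x640x3 uint8, red, green, blue); there is no depth.
- eyes.camera_model(name): a dict with "fov_y" (degrees; the focal length in pixels is half the picture's height over the tangent of half this angle, whatever the lens; pixels are square), "cx", "cy" (the principal point, pixels), "world_to_cam" (4x4, takes a point from world to camera coordinates); the wrist camera has in their place "hand_eye" (4x4, takes a point from camera to tool coordinates, whose origin is the TCP and whose axes are the flange's). Camera axes: x right, y up, looking along -z (the intrinsics and any distortion apply to the point x, -y, -z); pixel columns grow to the right and rows downward; lengths in m; the calibration is good to about 2 mm. A picture is of the moment at which its call begins: read the wrist's pose just before it. camera_model takes no time and is no camera call.
- workorder.close_job(): hands the job in; it is judged then, once.
The state is a dict: "time_s": time; "joints": joint angles; "qd": joint speeds; "joint_torque": joint torques, N m; "tcp_pos": TCP position; "eef_rot": TCP orientation; "contact_force": force on the tool from outside, world axes, zero at the start; "moment": the same for the moment, N m; "gripper_width": finger opening in m; "gripper_force": force on a finger pad.
Only numpy, scipy, OpenCV 4.12 (cv2) and the standard library are available. Lean on these libraries where they do the work, as an engineer would, in place of code of your own. Each camera call takes 0.05 s, during which the arm holds its last target. There are 200 camera calls.

## Working session

There is one attempt and no reset: what is moved stays moved. The work goes in short steps, Python scripts to look and compute and a tool call to move; the robot and the scene stay as the last step left them, time stands still between calls to the robot, and variables do not carry over. Pictures are saved under pics/ and viewed, at most 13 in all, crops included, and the job is handed in when it is done.

Besides the shell and the picture viewer there is one more tool, called as name(argument=value, ...), one argument or row to a line, values as JSON. step_arm: Moves the arm, as the interface text tells. Its arguments: {"type":"object","properties":{"plan":{"type":"array"},"newtons":{"type":"number"}},"required":["plan"]}

```bash
ls; mkdir -p pics; python3 - <<'E'
from plant import r,eyes,workorder
import cv2,numpy as np
s=r.get_state();print(s)
for n in("top","side","wrist"):
    im=eyes.capture(n);cv2.imwrite(f"pics/{n}0.png",im[:,:,::-1]);m=eyes.camera_model(n);print(n,m)
E
```

```text
pics
{'time_s': 0.0, 'joints': array([ 9.28812476e+01,  2.05910992e+01,  6.34331842e-01, -2.18855397e-02,
       -7.01352198e+01, -1.65069458e+01]), 'qd': array([-0.02091793,  0.01392383,  0.00939806, -0.07410687, -0.06995441,
        0.03285684]), 'joint_torque': array([ 7.39320203e-04, -5.82710016e+01,  2.93051237e+01,  6.99691191e+00,
        6.98405929e-03, -1.50035248e-04]), 'tcp_pos': array([0.15891434, 0.65552621, 0.22562516]), 'eef_rot': array([ 1.79905958e+02, -6.41333125e-03, -1.36331462e+01]), 'contact_force': array([-0.05538934,  0.14601018,  0.34474779]), 'moment': array([-0.0457627 , -0.03470385,  0.01427833]), 'gripper_force': 0.0, 'gripper_width': 0.08758804567705056}
top {'fov_y': 50.098620481278964, 'cx': 323.136784776807, 'cy': 246.12354636397964, 'world_to_cam': array([[-0.02546363, -0.99964589,  0.00772592, -0.10327397],
       [ 0.99740571, -0.02488452,  0.06754706, -0.52298538],
       [-0.06733089,  0.00942588,  0.99768618, -1.18523002],
       [ 0.        ,  0.        ,  0.        ,  1.        ]])}
side {'fov_y': 51.63341421115556, 'cx': 319.03892410201195, 'cy': 238.15728968787252, 'world_to_cam': array([[-0.98207396, -0.18785474,  0.015535  ,  0.51066474],
       [ 0.10728926, -0.48931825,  0.8654806 , -0.24873114],
       [-0.15498308,  0.85163269,  0.50070151, -1.06751081],
       [ 0.        ,  0.        ,  0.        ,  1.        ]])}
wrist {'fov_y': 65.0236456604902, 'cx': 320.05090740553084, 'cy': 237.83482450970212, 'hand_eye': array([[-6.91732209e-04,  9.53853005e-01,  3.00273152e-01,
         8.23217107e-02],
       [ 9.99999573e-01,  4.75700314e-04,  7.92557505e-04,
        -8.86478704e-04],
       [ 6.13143326e-04,  3.00273571e-01, -9.53852927e-01,
        -1.58165451e-01],
       [ 0.00000000e+00,  0.00000000e+00,  0.00000000e+00,
         1.00000000e+00]])}
```

View pics/top0.png

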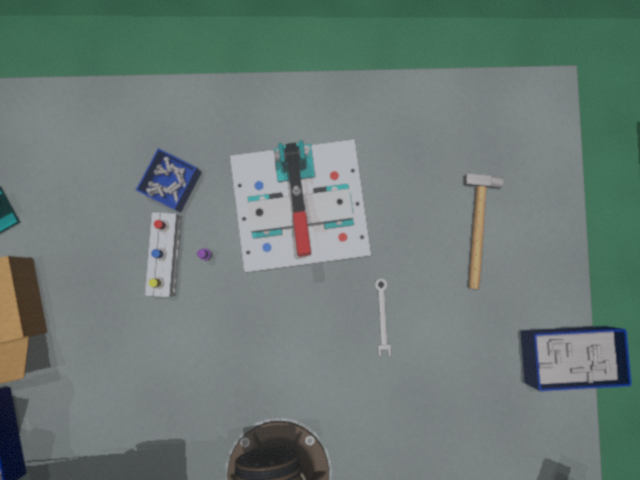

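View pics/side0.png

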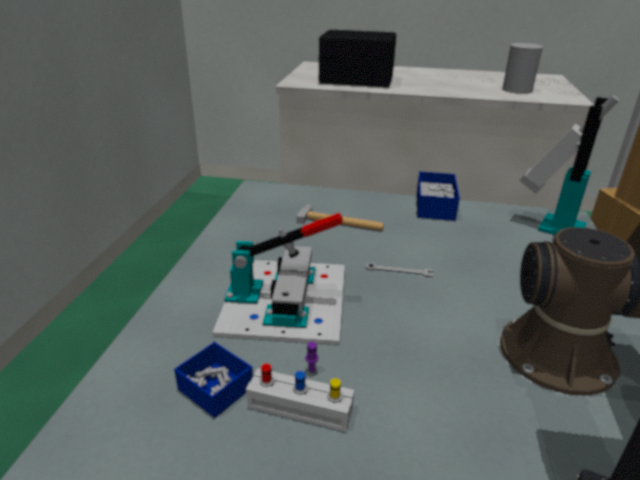

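Top picture: blue candidates are the rack pin (157,254), the purple look-alike (204,254), the screw bin (168,180) and the dots (259,186) and (267,248). Red candidates are the rack pin (160,225), the dots (334,175) and (343,238), and the clamp handle (302,232). Yellow is at (155,283). I choose the rack pins at (157,254) and (160,225). The side view agrees: red (266,372), blue (300,380), yellow (335,388), with the purple pin standing apart at (312,355).

```bash
cat > h.py <<'E'
import cv2,numpy as np
from scipy.spatial.transform import Rotation as R
from plant import r,eyes,workorder
def cam(n,s=None):
    m=eyes.camera_model(n);f=240/np.tan(np.radians(m['fov_y']/2))
    if n=='wrist':
        T=np.eye(4);T[:3,:3]=R.from_euler('xyz',s['eef_rot'],degrees=True).as_matrix();T[:3,3]=s['tcp_pos']
        c2w=T@m['hand_eye']
    else: c2w=np.linalg.inv(m['world_to_cam'])
    return f,m['cx'],m['cy'],c2w
def ray(C,u,v,z):
    f,cx,cy,M=C;d=M[:3,:3]@np.array([(u-cx)/f,-(v-cy)/f,-1]);o=M[:3,3]
    return o+d*(z-o[2])/d[2]
def proj(C,p):
    f,cx,cy,M=C;q=np.linalg.inv(M)@np.append(p,1);return np.array([cx-f*q[0]/q[2],cy+f*q[1]/q[2]])
def blobs(im,col,amin=15):
    h=cv2.cvtColor(im,cv2.COLOR_RGB2HSV)
    H,S,V=[h[...,i].astype(int) for i in range(3)]
    k={'red':(H<8)|(H>172),'blue':(H>103)&(H<125),'yellow':(H>22)&(H<34)}[col]
    m=(k&(S>120)&(V>70)).astype(np.uint8)
    n,_,st,c=cv2.connectedComponentsWithStats(m)
    return [(c[i].round(1).tolist(),st[i].tolist()) for i in range(1,n) if st[i,4]>=amin]
E
python3 - <<'E'
from h import *
im=cv2.imread('pics/top0.png')[:,:,::-1].copy();C=cam('top')
for c in('red','blue','yellow'):
    for b in blobs(im,c): print(c,b,'z15',ray(C,*b[0],.015)[:2].round(4),'z88',ray(C,*b[0],.086)[:2].round(4))
cv2.imwrite('pics/crop0.png',cv2.resize(im[140:310,130:380,::-1],None,fx=3,fy=3,interpolation=cv2.INTER_CUBIC))
E
```

```text
red ([333.9, 175.3], [331, 173, 7, 6, 33]) z15 [ 0.6881 -0.1463] z88 [ 0.6734 -0.1438]
red ([301.2, 233.0], [294, 212, 16, 43, 510]) z15 [ 0.5526 -0.0656] z88 [ 0.546 -0.068]
red ([158.3, 223.9], [155, 221, 8, 7, 45]) z15 [0.5824 0.2695] z88 [0.574  0.2474]
red ([342.4, 236.7], [340, 234, 6, 6, 29]) z15 [ 0.5415 -0.1623] z88 [ 0.5355 -0.159 ]
blue ([171.8, 180.1], [137, 149, 59, 60, 669]) z15 [0.6858 0.2373] z88 [0.6712 0.2171]
blue ([163.1, 164.1], [161, 161, 5, 8, 21]) z15 [0.7246 0.2576] z88 [0.7078 0.2362]
blue ([164.8, 179.0], [152, 172, 26, 14, 205]) z15 [0.6888 0.2538] z88 [0.6741 0.2326]
blue ([258.5, 185.2], [256, 182, 6, 7, 36]) z15 [0.6687 0.0328] z88 [0.6551 0.0246]
blue ([266.4, 247.0], [264, 244, 6, 7, 34]) z15 [0.5217 0.0167] z88 [0.5168 0.0095]
blue ([155.7, 253.1], [152, 250, 8, 7, 47]) z15 [0.5138 0.2759] z88 [0.5094 0.2534]
blue ([584.0, 360.1], [534, 328, 97, 63, 793]) z15 [ 0.24   -0.7156] z88 [ 0.2517 -0.6796]
blue ([1.1, 469.3], [0, 458, 4, 22, 41]) z15 [0.0308 0.6278] z88 [0.0548 0.5845]
yellow ([153.3, 282.5], [150, 280, 8, 6, 42]) z15 [0.4453 0.2817] z88 [0.4449 0.2589]
```

View pics/crop0.png

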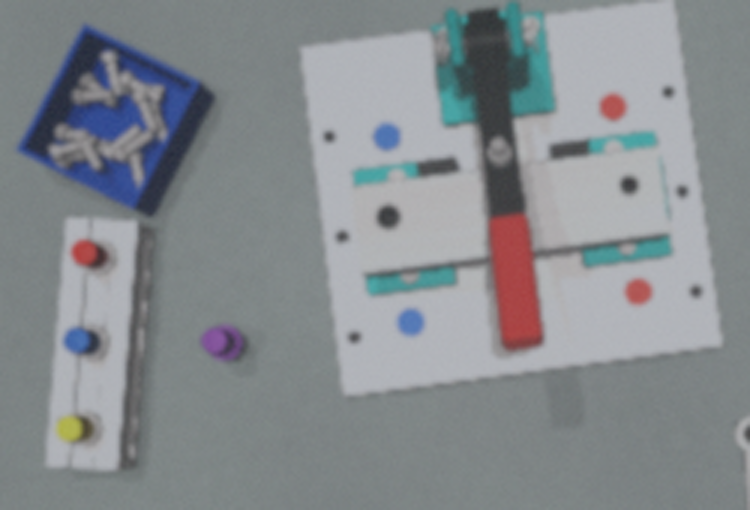

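The close crop confirms the blue pin in the middle of the rack, red at the far end, yellow at the near end, and the purple look-alike standing free. The larger hole is on the left, with the blue dots. I'm moving to hover over the rack.

step_arm(
  plan=[
    [0.12,0.09,0.05,0.1,45],
    [0.25,0.18,0.05,0.21,45],
    [0.38,0.27,0.05,0.32,45],
    [0.5,0.36,0.05,0.43,45],
    [0.62,0.45,0.05,0.54,45],
    [0.75,0.54,0.05,0.6,45],
    [0.87,0.62,0.05,0.667,45],
    [0.87,0.62,0.05,0.667,45],
  ],
  newtons=25,
)

```text
time_s: 0.82
tcp_pos: [0.3365, 0.4497, 0.2142]
eef_rot: [180.0, -0.0, -54.1]
contact_force: [-0.6, 0.2, 0.3]
gripper_width: 0.0457
gripper_force: 0.0
```

step_arm(
  plan=[
    [0.16,-0.02,0,0.1,45],
    [0.32,-0.03,0,0.2,45],
    [0.48,-0.05,0,0.3,45],
    [0.64,-0.07,0,0.4,45],
    [0.8,-0.08,0,0.5,45],
    [0.95,-0.1,0,0.598,45],
    [1,-0.1,0,0.598,45],
    [1,-0.1,0,0.598,45],
    [1,-0.1,0,0.598,45],
  ],
)

```text
time_s: 1.57
tcp_pos: [0.5024, 0.2669, 0.2137]
eef_rot: [180.0, -0.0, -89.6]
contact_force: [0.2, 0.2, -0.1]
gripper_width: 0.0454
gripper_force: 0.0
```

```bash
python3 - <<'E'
from h import *
s=r.get_state();im=eyes.capture('wrist');cv2.imwrite('pics/w1.png',im[:,:,::-1]);C=cam('wrist',s)
print(s['tcp_pos'],s['eef_rot'],s['joints'])
for c in('red','blue','yellow'):
    for b in blobs(im,c,60): print(c,b,'z88',ray(C,*b[0],.088)[:2].round(4))
E
```

```text
[0.50242717 0.26690194 0.2137402 ] [ 1.79971453e+02 -1.39494172e-02 -8.95896658e+01] [ 4.76723684e+01  1.11466503e+01 -1.40315333e+01 -1.27040789e-02
 -6.48514355e+01 -4.72566359e+01]
red ([229.4, 204.7], [217, 193, 25, 25, 465]) z88 [0.5732 0.2492]
blue ([115.0, 179.8], [30, 98, 180, 165, 11655]) z88 [0.6581 0.2306]
blue ([313.0, 212.7], [302, 201, 24, 24, 434]) z88 [0.5089 0.2551]
yellow ([385.8, 206.7], [379, 202, 19, 16, 99]) z88 [0.4528 0.25  ]
yellow ([395.1, 219.6], [383, 207, 25, 26, 482]) z88 [0.4449 0.2602]
```

View pics/w1.png

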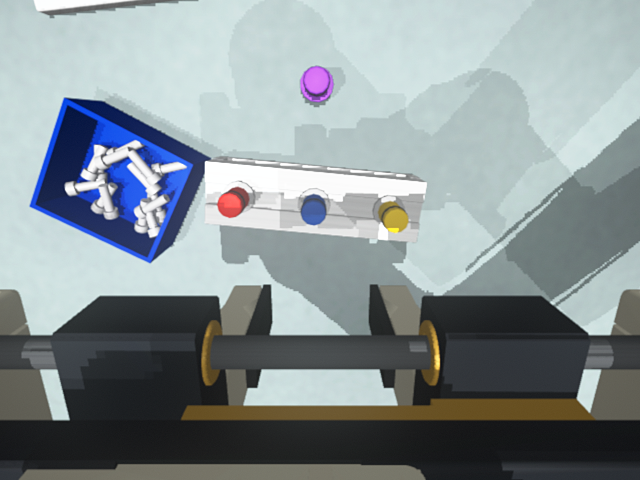

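The wrist picture shows the red pin (229,205), blue pin (313,210) and yellow pin (395,217) in the rack, with purple at (316,85) standing apart. These agree with the top view to 2 mm, so I'm grasping blue.

step_arm(
  plan=[
    [0.054,-0.028,0.12,0,45],
    [0.054,-0.028,0.25,0,45],
    [0.054,-0.028,0.38,0,45],
    [0.054,-0.028,0.5,0,45],
    [0.054,-0.028,0.58,0,45],
    [0.054,-0.028,0.61,0,45],
    [0.054,-0.028,0.61,0,45],
    [0.054,-0.028,0.61,0,10],
    [0.054,-0.028,0.61,0,10],
    [0.054,-0.028,0.61,0,10],
    [0.054,-0.028,0.61,0,10],
    [0.054,-0.028,0.61,0,10],
  ],
  newtons=25,
)

```text
time_s: 2.62
tcp_pos: [0.5096, 0.2545, 0.0627]
eef_rot: [-179.9, 0.1, -89.5]
contact_force: [-2.0, 0.7, 5.7]
gripper_width: 0.0192
gripper_force: 25.0
```

step_arm(
  plan=[
    [0,0,-0.1,0,10],
    [0,0,-0.25,0,10],
    [0,0,-0.4,0,10],
    [0.15,-0.06,-0.53,0,10],
    [0.3,-0.12,-0.53,0,10],
    [0.45,-0.18,-0.53,0,10],
    [0.6,-0.24,-0.53,0,10],
    [0.75,-0.3,-0.53,0,10],
    [0.88,-0.335,-0.53,0,10],
    [0.914,-0.335,-0.53,0,10],
    [0.914,-0.335,-0.53,0,10],
    [0.914,-0.335,-0.53,0,10],
  ],
)

```text
time_s: 3.62
tcp_pos: [0.5948, 0.0256, 0.1941]
eef_rot: [180.0, 0.0, -89.6]
contact_force: [-0.3, 0.3, -1.0]
gripper_width: 0.0191
gripper_force: 25.0
```

```bash
python3 - <<'E'
from h import *
s=r.get_state();im=eyes.capture('wrist');cv2.imwrite('pics/w2.png',im[:,:,::-1]);C=cam('wrist',s)
print(s['tcp_pos'],s['eef_rot'],s['contact_force'],s['gripper_width'])
print('tcp px',proj(C,s['tcp_pos']),'tip px',proj(C,s['tcp_pos']-[0,0,.047]),'hole guess',proj(C,[.595,.025,.086]))
E
```

```text
[0.59477365 0.02561044 0.19406307] [ 1.79992986e+02  1.40923523e-02 -8.96440569e+01] [-0.31831448  0.30504507 -0.98997398] 0.01913857135283952
tcp px [322.28516944 301.40059927] tip px [321.77910379 264.26060889] hole guess [321.06406546 233.09171244]
```

View pics/w2.png

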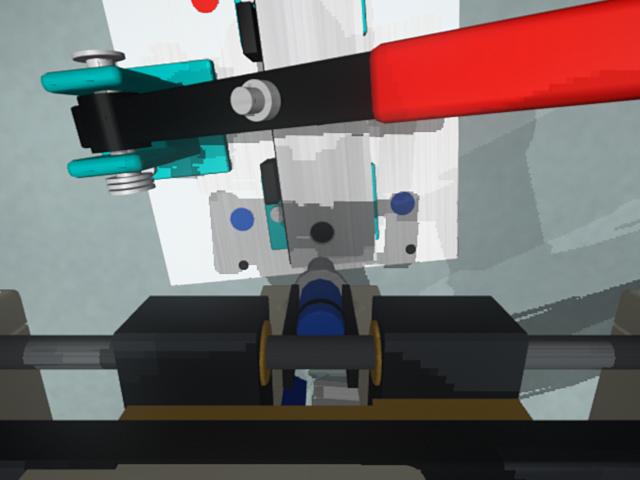

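The blue pin is held upright: shank tip near (321,262), larger hole at (322,232), blue dots at (242,219) and (402,203). I'll measure the hole and the shank more finely.

```bash
python3 - <<'E'
from h import *
im=cv2.imread('pics/w2.png');s=r.get_state();C=cam('wrist',s)
g=cv2.cvtColor(im,cv2.COLOR_BGR2GRAY)
m=(g<75).astype(np.uint8);m[:200]=0;m[250:]=0;m[:,:295]=0;m[:,350:]=0
c=max(cv2.findContours(m,0,1)[0],key=cv2.contourArea);e=cv2.fitEllipse(c);print('hole',e,ray(C,*e[0],.086))
for b in blobs(im[:,:,::-1].copy(),'blue',100):print(b,ray(C,*b[0],.015)[:2])
cv2.imwrite('pics/c2.png',cv2.resize(im[215:320,270:375],None,fx=5,fy=5,interpolation=cv2.INTER_NEAREST))
E
```

```text
hole ((321.58197021484375, 232.28099060058594), (21.37179946899414, 23.3906192779541), 95.26823425292969) [0.59467641 0.0252258  0.086     ]
([402.1, 203.0], [391, 192, 23, 23, 400]) [0.52094231 0.01806246]
([241.7, 219.1], [231, 208, 23, 23, 399]) [0.66816142 0.03424066]
([320.1, 290.0], [302, 279, 37, 25, 547]) [0.59517016 0.10562029]
([319.8, 321.0], [297, 303, 47, 32, 1168]) [0.59523286 0.13993023]
```

View pics/c2.png

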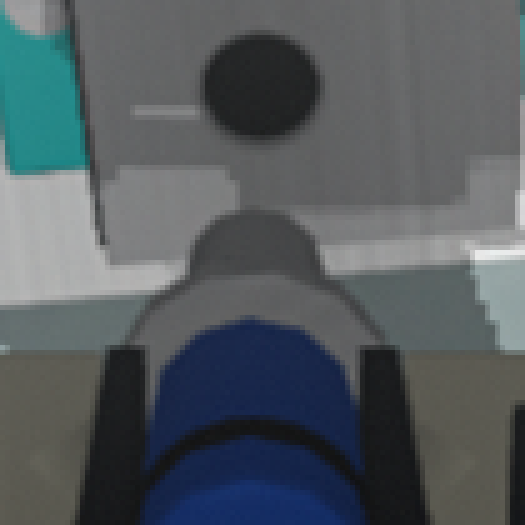

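```bash
python3 - <<'E'
from h import *
s=r.get_state();C=cam('wrist',s);t=s['tcp_pos']
for n,dz,rr in(('collar top',-.0077,.014),('collar bot',-.0127,.014),('shank lo r8',-.043,.008),('end r6',-.0467,.006),('end r7',-.0467,.007),('handle top',.0253,.01),('handle bot',-.0077,.010)):
    print(n,[proj(C,t+np.array([dx,dy,dz])).round(1).tolist() for dx,dy in((rr,0),(-rr,0),(0,-rr))])
im=cv2.imread('pics/w2.png')
for u in(317,321,325): print(u,im[248:302,u].sum(1)//3)
for v in(262,266,268,272,276,280): print(v,im[v,290:352].sum(1)//3)
E
```

```text
collar top [[293.3, 293.9], [351.1, 294.2], [322.4, 267.2]]
collar bot [[294.0, 289.4], [350.3, 289.8], [322.4, 263.3]]
shank lo r8 [[307.9, 266.7], [335.8, 266.9], [321.9, 253.7]]
end r6 [[311.5, 264.4], [332.1, 264.5], [321.9, 254.8]]
end r7 [[309.8, 264.4], [333.8, 264.5], [321.9, 253.2]]
handle top [[297.7, 330.4], [347.6, 330.7], [322.9, 308.1]]
handle bot [[301.6, 293.9], [342.8, 294.2], [322.4, 275.0]]
317 [ 95  95  96 108 113 114 114 115 113  89  69  70  73  71  72  72  71  73
  71  71  71  73  91 100  99  97  97  98  96  97  91  67  46  46  46  47
  47  47  46  47  46  46  44  45  46  45  45  45  44  44  35  24  22  23]
321 [ 96  96  96  95  96  94  94  95  86  76  70  71  71  71  71  72  72  73
  72  70  70  77  97 102  99  97  95  94  96  95  83  56  46  46  48  47
  46  45  46  47  46  46  45  46  46  45  44  45  47  45  32  22  20  22]
325 [ 97  96  94  95  95  95  95  96 101  83  70  69  70  71  69  70  69  71
  71  71  72  81  97 100  95  94  94  93  93  95  97  81  53  46  45  46
  45  46  45  46  46  46  46  44  45  45  45  44  46  44  38  27  21  21]
262 [ 71 113 13
[... 826 characters left out ...]
70  76
  88  93  95  96  97  98  97  97  98  99  99  99  97  99  96  97  96  95
  97  98  96  95  94  91  84  77  72  69  67  68  78  91  95  95  94  93
  94  94  94  94  95  94  95  96]
276 [105 105 106 104 105 105 106 108  97  79  72  79  87  96  97  97  95  96
  95  96  97  96  97  97  97  97  96  96  97  96  95  96  94  94  93  93
  95  95  95  97  96  97  97  94  96  94  94  96  95  85  71  67  79  92
  96  95  95  95  94  97  96  96]
280 [107 105 106 105 108 103  86  74  85  96  97  97  97  97  95  97  98  97
  99  97  93  83  75  71  61  53  51  46  43  44  45  46  45  48  48  53
  61  65  69  73  83  94  95  94  95  95  95  96  96  98  99  96  90  77
  70  78  89  96  95  94  95  96]
```

step_arm(
  plan=[
    [0.0064,0.0016,0.07,0,10],
    [0.0064,0.0016,0.15,0,10],
    [0.0064,0.0016,0.19,0,10],
    [0.0064,0.0016,0.19,0,10],
    [0.0064,0.0016,0.19,0,10],
    [0.0064,0.0016,0.19,0,10],
  ],
)

```text
time_s: 4.17
tcp_pos: [0.5952, 0.0254, 0.1476]
eef_rot: [-179.9, -0.0, -89.5]
contact_force: [0.1, -0.7, -0.5]
gripper_width: 0.0193
gripper_force: 25.0
```

```bash
python3 - <<'E'
from h import *
s=r.get_state();im=eyes.capture('wrist')[:,:,::-1];cv2.imwrite('pics/w3.png',im);C=cam('wrist',s);t=s['tcp_pos']
print(t,s['eef_rot'],s['contact_force'])
print(proj(C,[.5947,.0252,.086]))
for n,dz,rr in(('collar top',-.0077,.014),('shank lo r8',-.043,.008),('end r6',-.0467,.006)):
    print(n,[proj(C,t+np.array([dx,dy,dz])).round(1).tolist() for dx,dy in((rr,0),(-rr,0),(0,-rr))])
cv2.imwrite('pics/c3.png',cv2.resize(im[215:320,270:375],None,fx=5,fy=5,interpolation=cv2.INTER_NEAREST))
E
```

```text
[0.59521704 0.02544454 0.14759909] [-1.79927580e+02 -1.04030408e-03 -8.94575150e+01] [ 0.11675562 -0.6716374  -0.50818537]
[322.6378437  255.28739416]
collar top [[293.3, 293.8], [351.1, 294.3], [322.5, 267.2]]
shank lo r8 [[308.0, 266.7], [335.9, 267.0], [322.1, 253.7]]
end r6 [[311.6, 264.4], [332.2, 264.6], [322.0, 254.8]]
```

View pics/c3.png

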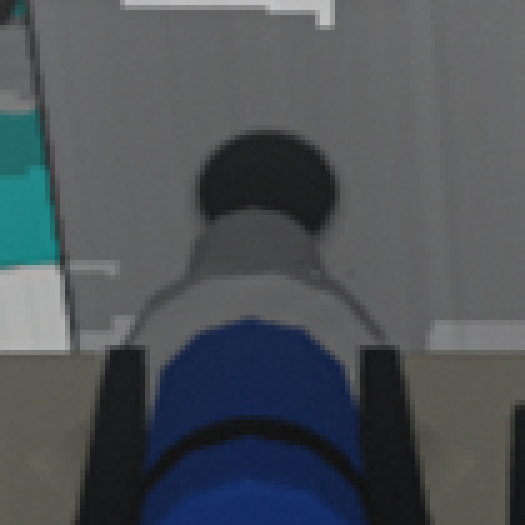

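The crop shows the shank centred at u≈321.4 and the hole at u≈323.4, its top rim at row 241. The pin is about 1.2 mm off in x. I'll check sensor noise and settling before correcting.

step_arm(
  plan=[
    [0,0,0,0,10],
    [0,0,0,0,10],
    [0,0,0,0,10],
  ],
)

```text
time_s: 4.47
tcp_pos: [0.5948, 0.0248, 0.1471]
eef_rot: [-180.0, 0.0, -89.5]
contact_force: [1.1, -0.0, -1.3]
gripper_width: 0.019
gripper_force: 25.0
```

```bash
cat > m.py <<'E'
from h import *
import sys
def meas(name,thr=52,box=(215,270,320,375)):
    s=r.get_state();im=eyes.capture('wrist')[:,:,::-1];cv2.imwrite(f'pics/{name}.png',im)
    print(s['tcp_pos'].round(4),s['eef_rot'].round(2),s['contact_force'].round(1),s['gripper_width'].round(4))
    g=cv2.cvtColor(im,cv2.COLOR_BGR2GRAY)
    m=(g<thr).astype(np.uint8);m[:228]=0;m[262:]=0;m[:,:300]=0;m[:,350:]=0
    hs=cv2.cvtColor(im,cv2.COLOR_BGR2HSV)
    c=max(cv2.findContours(m,0,1)[0],key=cv2.contourArea);x,y,w,h=cv2.boundingRect(c)
    for v in range(y,y+h,2):
        k=np.where(m[v])[0]; print(v,k.min(),k.max(),len(k),(k.min()+k.max())/2)
    return s,im
if __name__=='__main__': meas(sys.argv[1])
E
python3 m.py w4; python3 -c "
from h import *
for i in range(4):
    eyes.capture('top');s=r.get_state();print(s['tcp_pos'],s['eef_rot'],s['joints'].round(3))"
```

```text
[0.59467505 0.02471564 0.14686329] [-1.79974561e+02  7.95806103e-03 -8.95294972e+01] [ 2.1180e+01  1.6704e+01 -1.5946e+01  2.0000e-03 -5.7323e+01 -2.0711e+01]
[0.59463507 0.02471124 0.14675154] [-1.79984256e+02  6.27283177e-03 -8.95310683e+01] [ 21.18   16.712 -15.95   -0.    -57.321 -20.711]
[0.5946444  0.02467156 0.14671107] [-1.79985523e+02  3.00783926e-03 -8.95320893e+01] [ 2.1178e+01  1.6715e+01 -1.5952e+01  3.0000e-03 -5.7318e+01 -2.0711e+01]
[0.59462045 0.02467659 0.14663447] [-1.79994434e+02  8.24174008e-04 -8.95319794e+01] [ 2.1178e+01  1.6723e+01 -1.5953e+01  1.0000e-03 -5.7319e+01 -2.0711e+01]Traceback (most recent call last):
  File "m.py", line 13, in <module>
    if __name__=='__main__': meas(sys.argv[1])
                             ~~~~^^^^^^^^^^^^^
  File "m.py", line 5, in meas
    print(s['tcp_pos'].round(4),s['eef_rot'].round(2),s['contact_force'].round(1),s['gripper_width'].round(4))
                                                                                  ^^^^^^^^^^^^^^^^^^^^^^^^
AttributeError: 'float' object has no attribute 'round'
```

It was settling lag, with little noise. I'll re-measure.

```bash
sed -i "s/s\['gripper_width'\].round(4)/s['gripper_width']/" m.py; python3 m.py w5; python3 - <<'E'
import cv2
im=cv2.imread('pics/w5.png')
for v in(258,260,262,264,266,268): print(v,im[v,298:345].sum(1)//3)
print(im[236:275,321].sum(1)//3)
E
```

```text
[0.5946 0.0247 0.1466] [-179.99    0.    -89.53] [-0.3  0.1 -1.1] 0.019386568168268573
243 320 322 3 321.0
245 315 329 15 322.0
247 312 332 21 322.0
249 310 333 24 321.5
251 309 334 26 321.5
253 309 335 27 322.0
255 309 335 27 322.0
257 309 335 18 322.0
259 309 334 10 321.5
261 331 333 3 332.0
258 [98 98 97 97 97 99 98 97 91 81 62 36 27 27 35 49 62 63 68 74 73 71 72 72
 72 72 72 70 65 57 44 29 28 27 29 28 31 50 78 88 93 95 97 97 96 95 97]
260 [97 98 97 98 95 98 98 97 93 89 82 64 50 49 63 70 71 72 71 71 72 71 71 71
 71 71 68 71 69 69 71 65 52 34 27 33 49 70 82 89 95 96 97 95 97 96 96]
262 [97 97 97 96 97 96 97 97 96 93 85 73 67 65 68 68 70 70 71 71 70 72 71 71
 70 70 70 69 68 68 70 70 70 64 58 61 72 84 90 94 96 95 96 96 95 96 96]
264 [97 97 97 96 97 96 98 97 98 92 79 62 63 67 68 70 69 72 72 71 70 71 70 70
 70 70 69 70 67 69 69 69 69 66 64 73 84 90 93 95 96 94 96 96 95 97 97]
266 [98 98 94 96 95 95 96 97 96 87 69 64 66 67 68 70 70 67 67 71 70 69 71 71
 70 71 70 71 69 69 70 69 68 67 63 68 81 93 95 96 94 95 97 94 94 95 95]
268 [97 97 95 97 95 96 97 98 94 80 63 68 73 71 75 73 73 72 71 70 69 71 70 70
 70 72 71 72 71 71 70 68 68 68 63 64 72 88 95 96 94 95 93 94 95 95 96]
[ 98  97  97  97  97  96  75  46  32  34  34  33  33  31  32  30  31  32
  28  29  46  67  72  71  71  72  71  70  70  72  71  69  70  75  97 102
  99  96  96]
```

Settled: hole centre about (322.0, 254.8), pin axis near u≈320.5, and the pin about 1.4 mm short along tool x. I'm correcting and coming close.

step_arm(
  plan=[
    [0.0056,0.0038,0.02,0,10],
    [0.0056,0.0038,0.04,0,10],
    [0.0056,0.0038,0.04,0,10],
    [0.0056,0.0038,0.04,0,10],
    [0.0056,0.0038,0.04,0,10],
    [0.0056,0.0038,0.04,0,10],
    [0.0056,0.0038,0.04,0,10],
    [0.0056,0.0038,0.04,0,10],
    [0.0056,0.0038,0.04,0,10],
  ],
)

```text
time_s: 5.52
tcp_pos: [0.5937, 0.0233, 0.1367]
eef_rot: [-180.0, 0.0, -89.5]
contact_force: [-0.3, -0.2, -1.2]
gripper_width: 0.0194
gripper_force: 25.0
```

```bash
python3 m.py w6; python3 - <<'E'
import cv2
im=cv2.imread('pics/w6.png')
cv2.imwrite('pics/c6.png',cv2.resize(im[235:285,290:355],None,fx=10,fy=10,interpolation=cv2.INTER_NEAREST))
E
```

```text
[0.5937 0.0233 0.1367] [-179.99    0.    -89.52] [-0.3 -0.2 -1.2] 0.019418727397773703
251 316 325 10 320.5
253 312 329 18 320.5
255 310 331 22 320.5
257 308 333 17 320.5
259 307 334 11 320.5
261 307 334 7 320.5
```

View pics/c6.png

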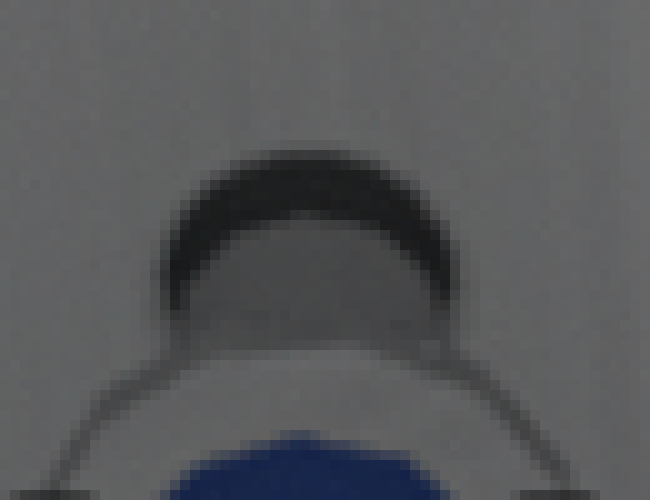

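The crop shows the shank end centred in the hole: crescent symmetric about u≈320.7, hole rim at row 250, pin end at row 256.5. I'm inserting.

step_arm(
  plan=[
    [0,0,0.02,0,10],
    [0,0,0.035,0,10],
    [0,0,0.05,0,10],
    [0,0,0.06,0,10],
    [0,0,0.07,0,10],
    [0,0,0.07,0,10],
  ],
)

```text
time_s: 6.07
tcp_pos: [0.5934, 0.0234, 0.1183]
eef_rot: [180.0, -0.0, -89.5]
contact_force: [0.3, 0.7, -1.5]
gripper_width: 0.0193
gripper_force: 25.0
```

step_arm(
  plan=[
    [0,0,0.02,0,10],
    [0,0,0.04,0,10],
    [0,0,0.06,0,10],
    [0,0,0.075,0,10],
    [0,0,0.082,0,10],
    [0,0,0.082,0,10],
    [0,0,0.082,0,10],
    [0,0,0.082,0,10],
  ],
)

```text
time_s: 6.73
tcp_pos: [0.5937, 0.0234, 0.0987]
eef_rot: [-180.0, 0.0, -89.5]
contact_force: [-2.8, 1.6, 3.8]
gripper_width: 0.0197
gripper_force: 25.0
```

step_arm(
  plan=[
    [0,0,0,0,45],
    [0,0,0,0,45],
    [0,0,0,0,45],
    [0,0,-0.1,0,45],
    [0,0,-0.25,0,45],
    [-0.1,0.01,-0.35,0,45],
    [-0.25,0.02,-0.4,0,45],
    [-0.4,0.035,-0.4,0,45],
    [-0.55,0.05,-0.4,0,45],
    [-0.7,0.06,-0.4,0,45],
    [-0.85,0.073,-0.4,0,45],
    [-0.898,0.073,-0.4,0,45],
  ],
)

```text
time_s: 7.73
tcp_pos: [0.5731, 0.2519, 0.1984]
eef_rot: [-180.0, 0.0, -89.4]
contact_force: [0.8, -0.4, -0.4]
gripper_width: 0.0452
gripper_force: 0.0
```

step_arm(
  plan=[
    [0,0,0,0,45],
    [0,0,0,0,45],
    [0,0,0,0,45],
    [0,0,0,0,45],
    [0,0,0,0,45],
    [0,0,0,0,45],
  ],
)

```text
time_s: 8.23
tcp_pos: [0.5737, 0.2467, 0.1987]
eef_rot: [-180.0, 0.0, -89.6]
contact_force: [0.1, 0.8, -0.2]
gripper_width: 0.0451
gripper_force: 0.0
```

```bash
python3 - <<'E'
from h import *
s=r.get_state();im=eyes.capture('wrist');cv2.imwrite('pics/w7.png',im[:,:,::-1]);C=cam('wrist',s)
print(s['time_s'],s['tcp_pos'],s['eef_rot'])
for c in('red','blue','yellow'):
    for b in blobs(im,c,60): print(c,b,'z88',ray(C,*b[0],.088)[:2].round(4))
im=eyes.capture('top')
for b in blobs(im,'blue'): print('top',b)
E
```

```text
8.2333 [0.57374132 0.24669338 0.19872957] [-1.79991987e+02  5.43387357e-03 -8.95998583e+01]
red ([321.2, 219.1], [311, 215, 22, 10, 94]) z88 [0.574  0.2361]
red ([321.4, 235.1], [309, 223, 26, 26, 511]) z88 [0.5737 0.2484]
blue ([189.9, 202.2], [108, 125, 175, 166, 12889]) z88 [0.6695 0.224 ]
yellow ([475.2, 236.6], [466, 230, 24, 22, 187]) z88 [0.4587 0.2489]
yellow ([490.2, 250.5], [477, 238, 28, 26, 536]) z88 [0.4459 0.2598]
top ([175.3, 179.6], [150, 149, 46, 60, 611])
top ([163.0, 163.8], [161, 160, 5, 9, 23])
top ([145.4, 173.7], [143, 170, 6, 8, 22])
top ([164.3, 179.0], [151, 172, 27, 14, 223])
top ([258.5, 185.0], [256, 182, 6, 7, 34])
top ([257.6, 210.0], [254, 207, 8, 7, 41])
top ([266.4, 246.9], [264, 244, 6, 7, 31])
top ([584.5, 359.9], [533, 328, 98, 63, 828])
```

Red pin at (321,233) in the wrist view lies right under the gripper, so I'm grasping it.

step_arm(
  plan=[
    [-0.005,0,0.12,0,38],
    [-0.005,0,0.25,0,38],
    [-0.005,0,0.38,0,38],
    [-0.005,0,0.48,0,38],
    [-0.005,0,0.53,0,38],
    [-0.005,0,0.548,0,38],
    [-0.005,0,0.548,0,38],
    [-0.005,0,0.548,0,38],
    [-0.005,0,0.548,0,10],
    [-0.005,0,0.548,0,10],
    [-0.005,0,0.548,0,10],
    [-0.005,0,0.548,0,10],
  ],
  newtons=25,
)

```text
time_s: 9.33
tcp_pos: [0.5739, 0.2492, 0.0625]
eef_rot: [-179.9, 0.1, -89.5]
contact_force: [-0.6, 0.3, 4.1]
gripper_width: 0.0192
gripper_force: 25.0
```

step_arm(
  plan=[
    [0,0,0,0,10],
    [0,0,-0.1,0,10],
    [0,0,-0.25,0,10],
    [0,0,-0.4,0,10],
    [0,0,-0.56,0,10],
    [0,0,-0.72,0,10],
    [0,0,-0.88,0,10],
    [0,0,-0.94,0,10],
    [0,0,-0.94,0,10],
  ],
)

```text
time_s: 10.08
tcp_pos: [0.5752, 0.2497, 0.3024]
eef_rot: [-179.6, 0.3, -89.5]
contact_force: [0.2, 0.4, -0.2]
gripper_width: 0.0193
gripper_force: 25.0
```

step_arm(
  plan=[
    [0.16,-0.02,0,0,10],
    [0.32,-0.04,0,0,10],
    [0.48,-0.06,0,0,10],
    [0.64,-0.08,0,0,10],
    [0.8,-0.1,0,0,10],
    [0.96,-0.12,0,0,10],
    [1,-0.142,0,0,10],
  ],
)

```text
time_s: 10.67
tcp_pos: [0.6102, -0.0054, 0.296]
eef_rot: [179.9, -0.0, -89.7]
contact_force: [0.2, 1.5, -0.9]
gripper_width: 0.0192
gripper_force: 25.0
```

step_arm(
  plan=[
    [0.14,0,0,0,10],
    [0.3,0,0,0,10],
    [0.45,0,0,0,10],
    [0.58,0,0,0,10],
    [0.616,0,0,0,10],
    [0.616,0,0.1,0,10],
    [0.616,0,0.25,0,10],
    [0.616,0,0.4,0,10],
    [0.616,0,0.4,0,10],
    [0.616,0,0.4,0,10],
    [0.616,0,0.4,0,10],
    [0.616,0,0.4,0,10],
  ],
)

```text
time_s: 11.67
tcp_pos: [0.614, -0.1547, 0.1993]
eef_rot: [-179.8, -0.0, -89.5]
contact_force: [0.6, 0.1, -0.7]
gripper_width: 0.0193
gripper_force: 25.0
```

step_arm(
  plan=[
    [0,0,0,0,10],
    [0,0,0,0,10],
    [0,0,0,0,10],
    [0,0,0,0,10],
    [0,0,0,0,10],
    [0,0,0,0,10],
  ],
)

```text
time_s: 12.17
tcp_pos: [0.6124, -0.1548, 0.1967]
eef_rot: [-180.0, -0.0, -89.5]
contact_force: [-0.5, 0.6, 0.6]
gripper_width: 0.0197
gripper_force: 25.0
```

```bash
python3 m.py w8;python3 - <<'E'
from h import *
im=cv2.imread('pics/w8.png');s=r.get_state();C=cam('wrist',s);t=s['tcp_pos'];print(t)
for n,dz,rr in(('collar top',-.0077,.014),('shank lo',-.043,.006),('end',-.0467,.004)):
    print(n,[proj(C,t+np.array([dx,dy,dz])).round(1).tolist() for dx,dy in((rr,0),(-rr,0),(0,-rr))])
print('hole guess',proj(C,[.6132,-.1557,.086]))
for v in(262,266,268): print(v,im[v,295:350].sum(1)//3)
print(im[225:302,321].sum(1)//3)
cv2.imwrite('pics/c8.png',cv2.resize(im[205:305,270:375],None,fx=5,fy=5,interpolation=cv2.INTER_NEAREST))
E
```

```text
[ 0.6124 -0.1548  0.1967] [-179.99   -0.    -89.53] [-0.5  0.6  0.6] 0.01970186173290583
228 314 326 13 320.0
230 312 327 16 319.5
232 312 328 17 320.0
234 312 328 17 320.0
236 313 327 15 320.0
238 314 325 12 319.5
240 319 320 2 319.5
[ 0.61232591 -0.15478773  0.19660341]
collar top [[293.3, 293.9], [351.1, 294.3], [322.5, 267.2]]
shank lo [[311.4, 266.8], [332.3, 266.9], [321.9, 257.0]]
end [[314.9, 264.4], [328.6, 264.5], [321.9, 258.0]]
hole guess [320.19944362 231.75146101]
262 [145 144 143 142 141 141 141 141 143 145 144 146 144 141 139 139 143 132
 107  82  71  71  72  73  75  75  77  75  76  74  72  75  99 128 140 137
 137 138 139 141 140 140 139 140 141 140 139 139 140 141 142 142 142 140
 142]
266 [143 143 143 141 141 140 140 142 142 143 143 145 146 143 141 125  86  69
  70  71  71  74  75  75  77  76  75  76  78  75  76  72  72  69  69 106
 138 139 138 139 139 139 139 140 141 142 137 136 139 141 143 143 141 141
 141]
268 [143 143 143 142 141 139 140 141 142 143 145 146 135 109  90  79  74  76
  78  77  77  77  79  79  80  80  83  83  82  77  76  77  77  77  74  88
 107 118 133 140 142 141 140 139 140 141 138 137 139 140 143 141 141 140
 140]
[ 65  39  38  40  39  39  38  37  39  38  37  38  36  35  36  52  75  90
 100 106 107 106 107 106 106 106 106 106 106 105 106 130 141 140 111  80
  75  77  77  76  74  75  77  83 104 110 106 104 102 105 103 106 108  79
  52  46  49  49  49  50  50  48  49  47  49  48  48  48  48  47  48  47
  43  29  24  21  26]
```

View pics/c8.png

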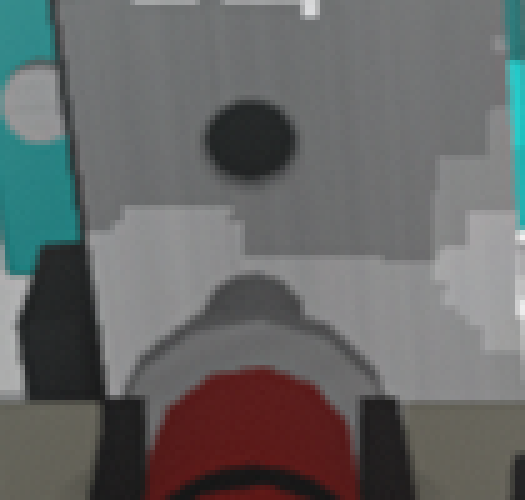

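The crop shows the red pin's shank end at (320.3, 259.3) and the smaller hole centred at (320.0, 232.6). I'm applying the small correction and descending close.

step_arm(
  plan=[
    [0.0064,0.0012,0.08,0,10],
    [0.0064,0.0012,0.16,0,10],
    [0.0064,0.0012,0.22,0,10],
    [0.0064,0.0012,0.23,0,10],
    [0.0064,0.0012,0.23,0,10],
    [0.0064,0.0012,0.23,0,10],
    [0.0064,0.0012,0.23,0,10],
    [0.0064,0.0012,0.23,0,10],
    [0.0064,0.0012,0.23,0,10],
    [0.0064,0.0012,0.23,0,10],
    [0.0064,0.0012,0.23,0,10],
    [0.0064,0.0012,0.23,0,10],
  ],
)

```text
time_s: 13.22
tcp_pos: [0.6121, -0.1564, 0.1393]
eef_rot: [-180.0, 0.0, -89.5]
contact_force: [-0.4, -0.4, -0.3]
gripper_width: 0.0192
gripper_force: 25.0
```

```bash
python3 m.py w9;python3 - <<'E'
from h import *
im=cv2.imread('pics/w9.png');s=r.get_state();C=cam('wrist',s);t=s['tcp_pos'];print(t)
for dz in(-.0467,t[2]*-1+.086): print(dz,proj(C,t+[0,0,dz]))
for v in(254,256,258,260,262,264,266): print(v,im[v,300:342].sum(1)//3)
print(im[236:275,320].sum(1)//3)
E
```

```text
[ 0.6121 -0.1564  0.1393] [-179.98    0.    -89.52] [-0.4 -0.4 -0.3] 0.01923801931406281
254 315 324 10 319.5
256 312 327 16 319.5
258 310 328 19 319.0
260 309 329 13 319.0
[ 0.61212361 -0.15634356  0.13919822]
-0.0467 [321.80929758 264.46733557]
-0.05319821556739998 [321.75784111 260.48251285]
254 [104 103 102 104 104 103 105 104 103 106 103 100  95  83  62  46  37  33
  29  28  27  28  36  43  51  69  86  97 101 102 103 103 103 103 105 105
 103 103 103 105 105 104]
256 [104 104 102 103 104 104 104 106 105  99  80  53  33  26  26  28  29  28
  28  29  29  29  28  27  25  25  32  50  77  95 104 103 103 102 104 104
 103 103 104 105 106 103]
258 [104 104 102 104 104 105 104 103  96  75  41  27  26  28  27  27  27  28
  27  27  27  28  27  26  28  26  26  25  32  65  91 102 103 103 104 105
 104 103 104 105 103 103]
260 [104 105 102 103 102 104 104  97  74  41  26  25  28  25  27  34  49  59
  64  65  66  68  68  63  57  42  31  25  25  31  63  93 101 103 104 104
 104 104 103 104 105 104]
262 [104 104 102 101 104 105  99  90  63  28  24  26  33  51  62  68  71  72
  71  73  72  75  73  75  74  74  69  55  32  24  45  78  96 103 103 103
 105 103 102 104 106 104]
264 [106 103 103 101 103 103  99  88  69  37  23  36  59  70  70  70  71  70
  72  71  72  73  73  74  73  71  70  71  67  59  70  85  96 102 103 103
 103 103 103 103 104 105]
266 [104 104 102 101 103 105  99  94  83  56  42  56  67  69  68  68  69  73
  72  72  73  70  73  74  75  72  69  68  68  67  78  90  97 102 103 104
 103 104 102 103 104 104]
[106 107 106 105 105 104 105 103 102 102 103 103 103 102 103 105  94  55
  27  28  29  29  27  40  66  73  72  73  72  72  73  72  78  97 107 104
 100 100 100]
```

Hole centre (319.3, 262.8); pin 0.5 mm off in tool y and about 0.6 mm beyond in x. I'm correcting, then inserting while watching the force.

step_arm(
  plan=[
    [-0.0024,-0.002,0,0,10],
    [-0.0024,-0.002,0,0,10],
    [-0.0024,-0.002,0,0,10],
    [-0.0024,-0.002,0,0,10],
    [-0.0024,-0.002,0.02,0,10],
    [-0.0024,-0.002,0.03,0,10],
    [-0.0024,-0.002,0.045,0,10],
    [-0.0024,-0.002,0.06,0,10],
    [-0.0024,-0.002,0.07,0,10],
    [-0.0024,-0.002,0.08,0,10],
    [-0.0024,-0.002,0.08,0,10],
  ],
)

```text
time_s: 14.18
tcp_pos: [0.6125, -0.1556, 0.1184]
eef_rot: [180.0, 0.0, -89.5]
contact_force: [1.2, 0.8, -0.7]
gripper_width: 0.0198
gripper_force: 25.0
```

step_arm(
  plan=[
    [0,0,0.02,0,10],
    [0,0,0.04,0,10],
    [0,0,0.06,0,10],
    [0,0,0.075,0,10],
    [0,0,0.083,0,10],
    [0,0,0.083,0,10],
    [0,0,0.083,0,10],
    [0,0,0.083,0,10],
  ],
)

```text
time_s: 14.85
tcp_pos: [0.6127, -0.1556, 0.0985]
eef_rot: [-180.0, 0.0, -89.5]
contact_force: [-0.8, 3.2, 3.5]
gripper_width: 0.0193
gripper_force: 25.0
```

step_arm(
  plan=[
    [0,0,0,0,45],
    [0,0,0,0,45],
    [0,0,0,0,45],
    [0,0,0,0,45],
    [0,0,-0.12,0,45],
    [0,0,-0.28,0,45],
    [0,0,-0.44,0,45],
    [0,0,-0.6,0,0],
    [0,0,-0.76,0,0],
    [0,0,-0.82,0,0],
    [0,0,-0.82,0,0],
    [0,0,-0.82,0,0],
  ],
)

```text
time_s: 15.85
tcp_pos: [0.6129, -0.1559, 0.3046]
eef_rot: [-179.9, 0.0, -89.5]
contact_force: [0.9, 0.5, 0.1]
gripper_width: 0.017
gripper_force: 0.0
```

```bash
python3 - <<'E'
from h import *
s=r.get_state();print(s['time_s'],s['tcp_pos'],s['eef_rot'],s['gripper_width'])
for n in('side','wrist'):
    im=eyes.capture(n);cv2.imwrite(f'pics/{n}10.png',im[:,:,::-1]);C=cam(n,s)
    for c in('red','blue'):
        for b in blobs(im,c,25): print(n,c,b)
    for nm,p in(('blue',[.5943,.0240]),('red',[.6127,-.155])):
        print(nm,[proj(C,[*p,z]).round(1).tolist() for z in(.124,.0915,.086)])
    if n=='side': cv2.imwrite('pics/s10.png',cv2.resize(im[200:350,200:380,::-1],None,fx=4,fy=4,interpolation=cv2.INTER_CUBIC))
E
```

```text
15.85 [ 0.61285161 -0.15590577  0.30455691] [-1.79863603e+02  6.08856252e-03 -8.95386276e+01] 0.016977756572675782
side red ([321.5, 224.4], [301, 213, 41, 23, 455])
side red ([295.9, 244.9], [294, 241, 5, 9, 29])
side blue ([437.4, 198.7], [417, 172, 42, 48, 1215])
side blue ([284.8, 284.9], [281, 278, 8, 15, 95])
side blue ([211.2, 376.6], [175, 342, 77, 76, 1586])
blue [[284.2, 279.3], [284.5, 291.5], [284.6, 293.5]]
red [[294.9, 238.1], [295.0, 249.3], [295.0, 251.1]]
wrist red ([381.4, 185.6], [373, 177, 18, 18, 236])
wrist red ([258.2, 197.9], [250, 190, 17, 17, 230])
wrist red ([319.6, 212.1], [310, 202, 20, 21, 321])
wrist blue ([333.8, 376.0], [328, 369, 12, 15, 154])
blue [[337.5, 375.8], [336.3, 357.4], [336.1, 354.5]]
red [[321.7, 212.0], [321.6, 204.4], [321.6, 203.3]]
```

View pics/s10.png

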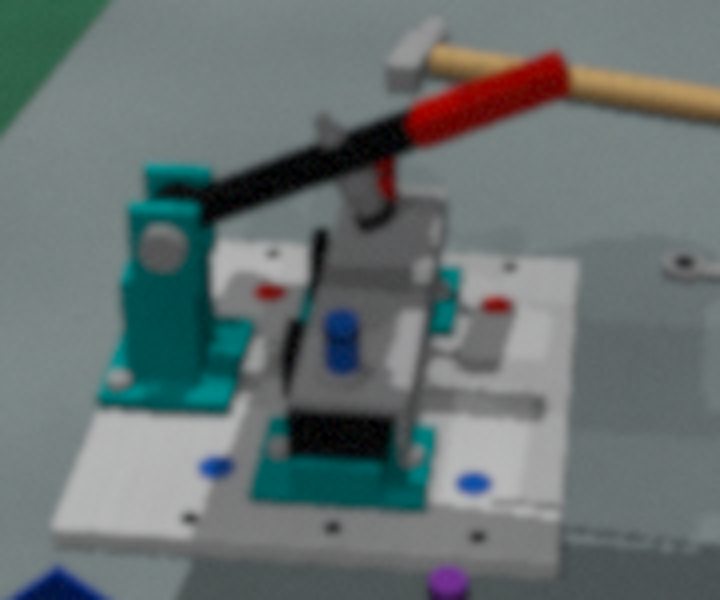

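The side view shows the blue pin standing home, its handle spanning rows 278–293 against a predicted 279–292. Red, partly behind the clamp, ends at row 250 (predicted 249). Next I go above the clamp handle.

step_arm(
  plan=[
    [-0.11,0.1,0,-0.09,0],
    [-0.22,0.2,0,-0.09,0],
    [-0.33,0.322,0,-0.09,0],
    [-0.33,0.322,0,-0.09,0],
    [-0.33,0.322,0.08,-0.09,0],
    [-0.33,0.322,0.16,-0.09,0],
    [-0.33,0.322,0.22,-0.09,0],
    [-0.33,0.322,0.22,-0.09,0],
    [-0.33,0.322,0.22,-0.09,0],
    [-0.33,0.322,0.22,-0.09,0],
    [-0.33,0.322,0.22,-0.09,0],
    [-0.33,0.322,0.22,-0.09,0],
  ],
)

```text
time_s: 16.95
tcp_pos: [0.5319, -0.074, 0.2492]
eef_rot: [-179.9, -0.0, -84.1]
contact_force: [0.1, -0.1, 0.4]
gripper_width: 0.0009
gripper_force: 0.0
```

```bash
python3 - <<'E'
from h import *
s=r.get_state();print(s['time_s'],s['tcp_pos'],s['eef_rot'],s['gripper_width'],s['contact_force'])
n='wrist';im=eyes.capture(n);cv2.imwrite(f'pics/w11.png',im[:,:,::-1]);C=cam(n,s)
for b in blobs(im,'red',25): print(b, ray(C,*b[0],.225))
print(proj(C,s['tcp_pos']))
E
```

```text
16.95 [ 0.53190765 -0.07400744  0.24916157] [-1.79923476e+02 -3.68011585e-03 -8.41326412e+01] 0.0009452854715628724 [ 0.1132226  -0.0634399   0.36216592]
([220.2, 108.3], [207, 95, 28, 28, 617]) [ 0.58724059 -0.15449167  0.225     ]
([237.2, 109.8], [232, 98, 9, 24, 67]) [ 0.57946772 -0.15463066  0.225     ]
([322.0, 111.5], [312, 101, 21, 22, 370]) [ 0.54069992 -0.15784363  0.225     ]
([172.3, 112.4], [162, 102, 22, 22, 386]) [ 0.60910744 -0.15046859  0.225     ]
([320.9, 269.3], [243, 240, 167, 64, 6603]) [ 0.53322875 -0.08018896  0.225     ]
[322.43180455 301.58582527]
```

View pics/w11.png

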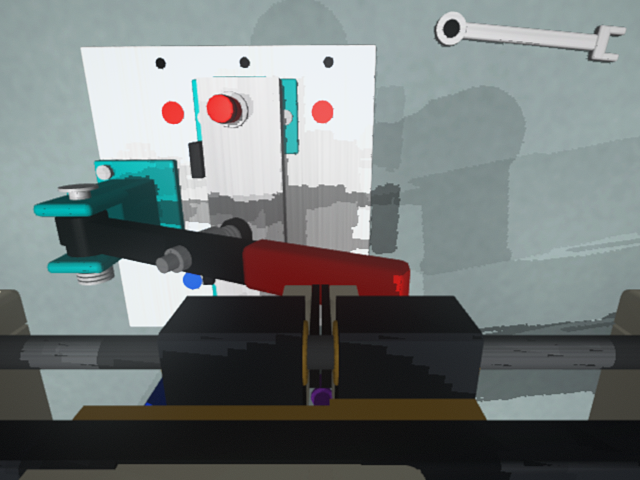

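The picture shows the red pin seated at (222,108), the handle running from (245,260) to (408,285), and the shut fingertips at (322,288) over the handle's middle. I'm pressing down along the handle's arc.

step_arm(
  plan=[
    [0.004,0,0.03,0,0],
    [0.004,0,0.066,0,0],
    [0.004,0.012,0.1,0,0],
    [0.004,0.024,0.134,0,0],
    [0.004,0.034,0.17,0,0],
    [0.004,0.042,0.206,0,0],
    [0.004,0.055,0.246,0,0],
    [0.004,0.067,0.286,0,0],
    [0.004,0.076,0.326,0,0],
    [0.004,0.084,0.36,0,0],
    [0.004,0.088,0.39,0,0],
    [0.004,0.088,0.39,0,0],
  ],
  newtons=25,
)

```text
time_s: 18.0
tcp_pos: [0.5097, -0.0772, 0.1498]
eef_rot: [180.0, -0.0, -84.1]
contact_force: [1.5, 1.2, 5.4]
gripper_width: 0.0003
gripper_force: 2.7
```

step_arm(
  plan=[
    [0,0.002,0.02,0,0],
    [0,0.004,0.035,0,0],
    [0,0.004,0.05,0,0],
    [0,0.004,0.058,0,0],
    [0,0.004,0.058,0,0],
    [0,0.004,0.058,0,0],
    [0,0.004,0.058,0,0],
    [0,0.004,0.058,0,0],
    [0,0.004,0.058,0,0],
    [0,0.004,0.058,0,0],
  ],
)

```text
time_s: 18.83
tcp_pos: [0.5087, -0.0773, 0.1374]
eef_rot: [-180.0, -0.0, -84.1]
contact_force: [-2.4, 1.7, 10.2]
gripper_width: 0.0002
gripper_force: 5.3
```

```bash
python3 - <<'E'
from h import *
im=eyes.capture('side');s=r.get_state();print(s['time_s'],s['tcp_pos'],s['eef_rot'],s['contact_force'])
cv2.imwrite('pics/s12.png',cv2.resize(im[200:350,200:380,::-1],None,fx=4,fy=4,interpolation=cv2.INTER_CUBIC))
for c in('red','blue'):
    for b in blobs(im,c,15): print(c,b)
E
```

```text
18.8833 [ 0.50875472 -0.07729429  0.13738625] [-1.79971437e+02 -1.02204527e-02 -8.41083392e+01] [-1.78242826  0.29021327 10.21472537]
red ([295.1, 242.8], [292, 237, 7, 14, 72])
red ([329.4, 258.9], [310, 253, 40, 12, 363])
red ([323.5, 275.9], [321, 275, 6, 3, 16])
blue ([437.4, 198.6], [417, 172, 42, 48, 1234])
blue ([285.1, 284.8], [282, 278, 8, 15, 96])
blue ([253.7, 316.5], [251, 315, 7, 4, 23])
blue ([318.0, 320.5], [315, 319, 7, 4, 24])
blue ([211.0, 377.2], [175, 342, 77, 75, 1891])
```

step_arm(
  plan=[
    [0,0,0.005,0,0],
    [0,0,0.005,0,0],
    [0,0,0.005,0,0],
    [0,0,0.005,0,0],
    [0,0,0.005,0,0],
    [0,0,0.005,0,0],
    [0,0,0.005,0,0],
    [0,0,0.005,0,0],
  ],
)

```text
time_s: 19.55
tcp_pos: [0.5087, -0.0773, 0.1364]
eef_rot: [-180.0, -0.0, -84.1]
contact_force: [-3.4, 1.0, 12.8]
gripper_width: 0.0005
gripper_force: 6.4
```

```bash
python3 -c "
from plant import r,workorder
print(workorder.close_job()); s=r.get_state(); print(s['time_s'],s['tcp_pos'],s['contact_force'])"
```

```text
the job is handed in; nothing more can be done
None
the job is handed in; nothing more can be done
```

I handed the job in at about 19.6 s with both pins fully home in their holes (blue in the larger, red in the smaller) and the clamp held level at about 12 N; the verdict was not shown.

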